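# Ready the bead hopper: lock its gate cover and set the slide gate to half

### The arm

A 7-joint arm with a two-finger parallel gripper is mounted at the origin on the work surface. World frame = base frame: x ahead of the robot, y to its left, z up, the work surface at z = 0. Lengths are in m, angles in rad, forces in N, time in s.
With the tool pointing down it reaches from about 0.4 to 0.85 m from the base axis. Payload 10.4 kg.
Tool frame: the origin (TCP) lies midway between the tips of the shut fingers; the grasp point (between the pads) lies manip.pinch_z behind it (manip.pinch_z is the distance from the TCP to the grasp point, in m); z points along the fingers, y is the direction in which the jaws open and shut (so a half turn about z gives the same grasp; the last joint's range is limited). The gripper opens to 85 mm and grips with 20 to 120 N. Pads are 22 mm wide; open, the fingers measure 114 mm over their backs; the gripper's body (76 mm by 85 mm) begins 54 mm behind the grasp point. The pads swing forward as they close: fully open they stand 13 mm farther back than shut.
Start: joints at [1.157, 0.332, -0.065, 1.46, 0.022, 1.35, -0.088], TCP at [0.238, -0.578, 0.206] pointing down, gripper open.
Joint ranges: [-2.6, 2.6], [-0.5, 2.12], [-1.47, 1.34], [0.16, 2.42], [-1.27, 4.41], [0.06, 2.06], [-2.6, 2.6]. Speed limits (rad/s): [2.22, 2.22, 2.79, 2.79, 3.14, 3.14, 3.14].

### API

Orientations are given as a unit quaternion [x, y, z, w].
In Python, from workcell import manip gives the robot as it stands.
- The arm moves only by the shell command python3 -m handwheel 'ROWS' [FORCE]. ROWS is JSON, a list that holds one entry, the list of rows, each a list of 7 numbers: the shift along the tool's x, y, z in m, then the turn, a rotation vector about the tool's x, y, z in rad, then the finger opening in m, from 0 to 0.0854. In form: [[[tx, ty, tz, ax, ay, az, claw], ...]]. A call has 1 to 8 rows; each row is the pose to reach, as a shift and turn from the pose commanded when the call began, along the tool's axes at that moment; what a row does not reach only later rows make up. A row lasts 1/8 s, in which the tool goes at most 62.5 mm and 10.7 degrees, less where a joint would pass 70% of its speed; a pose out of reach is approached as far as the arm can. A call with a gripper value outside its range is refused whole. The fingers move at their own pace and stop on an object; FORCE is the grip in N (left out, the last holds). Time passes only in rows, so rows that repeat a pose let the fingers close. It gives the time, the measured TCP pose, the force and the opening at its end, in the units of the state.
- manip.get_obs(): the state, without advancing time (a new reading comes with each control period).
- manip.camera(name): name is "scene" or "top" or "wrist"; returns the picture (400x640x3 uint8, blue, green, red); there is no depth.
- manip.calibration(name): a dict with "fx", "fy", "cx", "cy" (pixels), "view" (4x4, takes a point from world to camera coordinates); the wrist camera has in their place "tool_from_camera" (4x4, takes a point from camera to tool coordinates, whose origin is the TCP and whose axes are the flange's). Camera axes: x right, y up, looking along -z (the intrinsics and any distortion apply to the point x, -y, -z); pixel columns grow to the right and rows downward; lengths in m; the calibration is good to about 2 mm. A picture is of the moment at which its call begins: read the wrist's pose just before it. calibration takes no time and is no camera call.
- manip.hand_in(): hands the job in, once; it reports no verdict.
The state is a dict: "clock": time; "joint_pos": joint angles; "joint_velocities": joint speeds; "tau": joint torques, N m; "position": TCP position; "ee_rot": TCP orientation; "ft_force": force on the tool from outside, world axes, zero at the start; "torque": the same for the moment, N m; "grip_width": opening from 0.0 (shut) to 1.0 (fully open).
Only numpy, scipy, OpenCV 4.12 (cv2) and the standard library are available. Lean on these libraries where they do the work, as an engineer would, in place of code of your own. Each camera call takes 0.05 s, during which the arm holds its last target.

### The job

The empty bead hopper on the packing counter has just been cleaned and must be made ready for filling. Lock the cover over its gate by pushing the black wing stud in and turning it a quarter turn clockwise until it clicks up and holds, and pull the stiff slide gate out to half open, its pointer on the middle mark of the five on the scale. Leave the other things on the counter where they stand.

Things in the scene. Friction and masses are not known exactly. Their poses are not given: they have to be found in the camera images.
- hopper: Bead hopper on four legs, fixed: a clear open bin, 180 mm wide, rim 308 mm up, behind a low gate housing. Origin on the counter below the wing stud; x level from the stud to the bin, z up. In this frame the housing is 146 mm wide (y), its flat cover 150 mm up from x = -35 mm to 105 mm; a lip 154 mm up follows, then the bin's upright front wall at x = 119 mm. The gate pulls out along -x.
- housing_front (a point): Middle of the housing's front face (hopper x = -35 mm), 132 mm up; hopper's axes. The face is upright, 140 mm wide, top 150 mm up. Below it the gate's blade comes out (top 114 mm up, 104 mm wide) between two guide rails (y = +-53 to +-70 mm, tops 120 mm up) that run on 170 mm in front of the face.
- scale_half (a point): Third (middle) mark of the scale cut across the top of the guide rail at the hopper's +y side, 120 mm up: five black marks 22.5 mm apart; long ones (first, third, fifth) mean shut, half open and fully open. The pointer on the gate's lip reaches over this rail.
- gate (a joint): How far the slide gate is pulled out, m: 0 shut, 0.045 half open (pointer on the third mark), 0.090 fully open (fifth mark; stop at 0.092). It starts shut or up to 12 mm open. Sliding friction about 10 N; it stays where it is left and can be pushed back likewise.
- gate_lip (a point): Middle of the gate's pull lip, 155 mm up, 15 mm below its top; hopper's axes. The lip is the bent-up front end of the blade: an upright plate 8 mm thick (x; 10.5 mm at its rubber edge), 84 mm wide (y), from the blade (114 mm up) to 172 mm up. With the gate shut, 55 mm of free space, open above, lies between the lip's rear face (+x side) and the housing's front face: fingers can hook in there.
- stud_turn (a joint): Turn of the wing stud, rad: 0 unlocked (wing along the hopper's x), growing clockwise seen from above to 1.57 locked (wing crosswise); stop at 1.60. Starts at 0 to 0.1. Unpressed it turns only some 0.2 rad: a cross bar under the cover is caught in its slot. Turns freely (under 0.05 N m) while pushed in.
- stud_push (a joint): How far the stud is pushed in (down), m: 0 proud, stop at 0.008. A spring pushes it out, 3.6 N at 0, 8.4 N at 0.008. It must be in more than 0.005 to turn. Let go after at least 1.4 rad of turn it clicks up to about 0.003 and stays locked in a notch; let go between, it hangs at about 0.005, not locked.
- stud_wing (a point): On the axis of the wing stud, 10 mm below the top of its wing (181 mm up while not pushed in); x along the wing, z up. The wing is an upright black bar 42 mm long, 10 mm thick, 32 mm high; its underside is 9 mm above the cover before it is pushed in, on a round neck 18 mm across.
- bowl_mid (a point): Middle of a wooden bowl, 100 mm across, 50 mm high, under the hopper's outlet, between its rear legs. Bystander.
- doll_tall_mid (a point): Middle of a wooden doll, 40 mm across and 150 mm tall, standing near the hopper. Bystander.
- doll_short_mid (a point): Middle of a wooden doll, 48 mm across the head and 95 mm tall, standing near the hopper. Bystander.
- jar_mid (a point): Middle of a glass jar with a black lid, 68 mm across, 85 mm tall. Bystander.
- tape_stand_mid (a point): Point 30 mm up in a blue tape dispenser, 170 x 62 mm, 98 mm high. Bystander.
- stapler_mid (a point): Middle of a black and grey stapler, 135 x 30 mm, 37 mm high. Bystander.

How it is judged:
At the end, for the whole second after the job is handed in: The wing stud is turned crosswise (at least 1.33 rad) and has sprung up into its notch (pushed in less than 4.2 mm), and the slide gate rests at half open, 45 mm within 6 mm (value of joint stud_turn above 1.33 rad and value of joint stud_push below 0.0042 m and value of joint gate between 0.039 and 0.051 m and velocity of joint gate between -0.005 and 0.005 m/s); the robot touches nothing.
It fails at once if a bystander is knocked over or shifted more than 30 mm (distance of any of bowl_mid, doll_tall_mid, doll_short_mid, jar_mid, tape_stand_mid, stapler_mid from where it was at the start of the episode above 0.03 m).
It fails at once if the stud is forced round without being pushed in (between 0.5 and 1.2 rad of turn while in less than 3.5 mm) (value of joint stud_turn between 0.5 and 1.2 rad and value of joint stud_push below 0.0035 m).
It also fails if it takes over 50 s, if anything falls off the work surface, if the arm or the gripper's body presses on something with over 40 N, if the wrist force passes 120 N, or if a joint passes its speed limit or range.

## Working session

There is one attempt and no reset: what is moved stays moved. The work goes in short steps, Python scripts to look and compute and a shell command to move; the robot and the scene stay as the last step left them, time stands still between calls to the robot, and variables do not carry over. Pictures are saved under pics/ and viewed, and the job is handed in when it is done.

```bash
mkdir -p pics; ls
python3 - <<'E'
from workcell import manip
import cv2, numpy as np
np.set_printoptions(precision=4,suppress=True)
print(manip.get_obs(), manip.pinch_z)
for n in ["scene","top","wrist"]:
    cv2.imwrite(f"pics/{n}0.png",manip.camera(n)); print(n,manip.calibration(n))
E
```

```text
pics
{'clock': 0.0, 'joint_pos': array([ 1.1574,  0.3329, -0.0647,  1.461 ,  0.0216,  1.3499, -0.0885]), 'joint_velocities': array([-0.0002, -0.001 , -0.0002, -0.0004,  0.0007, -0.0023, -0.    ]), 'tau': array([ -0.0004, -62.5445,   0.0489, -39.1601,   0.0161,   0.01  ,
         0.    ]), 'position': array([ 0.2379, -0.5775,  0.2055]), 'ee_rot': array([ 0.981 ,  0.1942, -0.0002, -0.0007]), 'ft_force': array([ 0.5557,  0.1898, -0.0481]), 'torque': array([-0.0162,  0.0013,  0.0235]), 'grip_width': 1.003499566779537} 0.0187
scene {'fx': 445.60081866231025, 'fy': 445.60081866231025, 'cx': 316.29738786387225, 'cy': 204.33419948620215, 'view': array([[-0.3869,  0.9219,  0.0188,  0.3301],
       [-0.5647, -0.253 ,  0.7855,  0.2238],
       [ 0.729 ,  0.2933,  0.6185, -1.4923],
       [ 0.    ,  0.    ,  0.    ,  1.    ]])}
top {'fx': 379.8897255954614, 'fy': 379.8897255954614, 'cx': 321.14759693999576, 'cy': 198.16986373214655, 'view': array([[ 0.0178, -0.9996,  0.0223, -0.1182],
       [ 0.9976,  0.0193,  0.0667, -0.6009],
       [-0.0671,  0.021 ,  0.9975, -1.0289],
       [ 0.    ,  0.    ,  0.    ,  1.    ]])}
wrist {'fx': 300.6292645807424, 'fy': 300.6292645807424, 'cx': 324.37511544444374, 'cy': 192.74293745194953, 'tool_from_camera': array([[-0.0002,  0.9466,  0.3225,  0.0837],
       [ 1.    ,  0.    ,  0.0006,  0.0002],
       [ 0.0005,  0.3225, -0.9466, -0.167 ],
       [ 0.    ,  0.    ,  0.    ,  1.    ]])}
```

View pics/scene0.png

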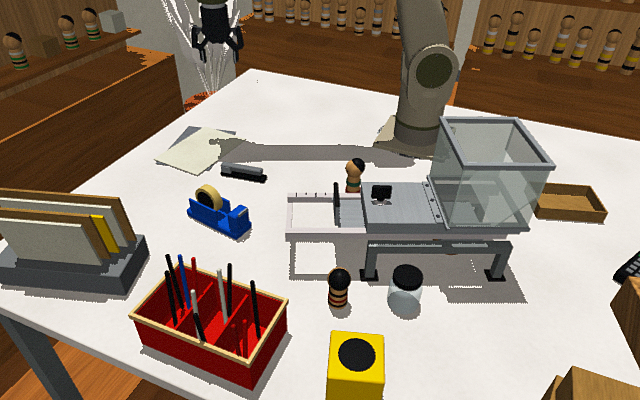

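View pics/top0.png

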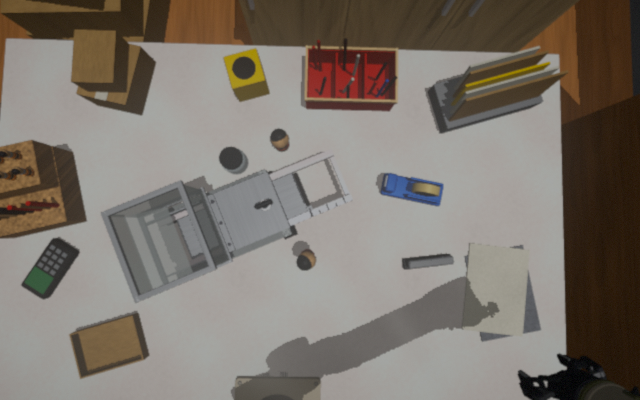

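View pics/wrist0.png

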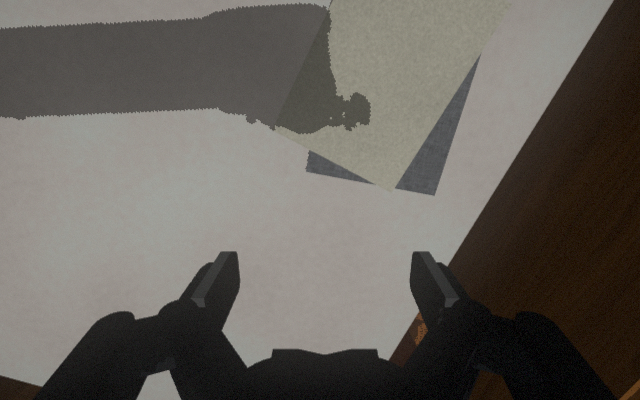

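Run:
```python
import cv2
a=cv2.imread("pics/top0.png")[140:280,195:365]; cv2.imwrite("pics/top0c.png",cv2.resize(a,(765,630))[:600])
a=cv2.imread("pics/scene0.png")[140:300,270:470]; cv2.imwrite("pics/scene0c.png",cv2.resize(a,(750,600)))
```

```text
(no output)
```

View pics/top0c.png

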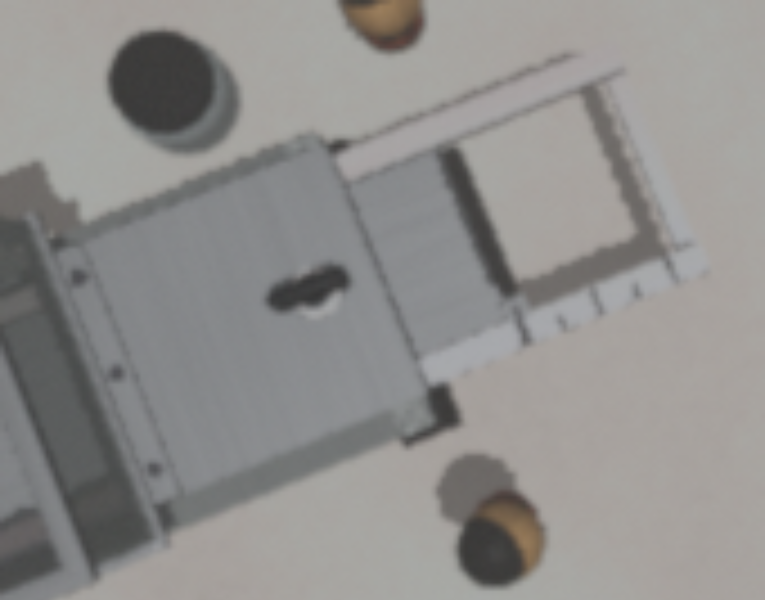

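View pics/scene0c.png

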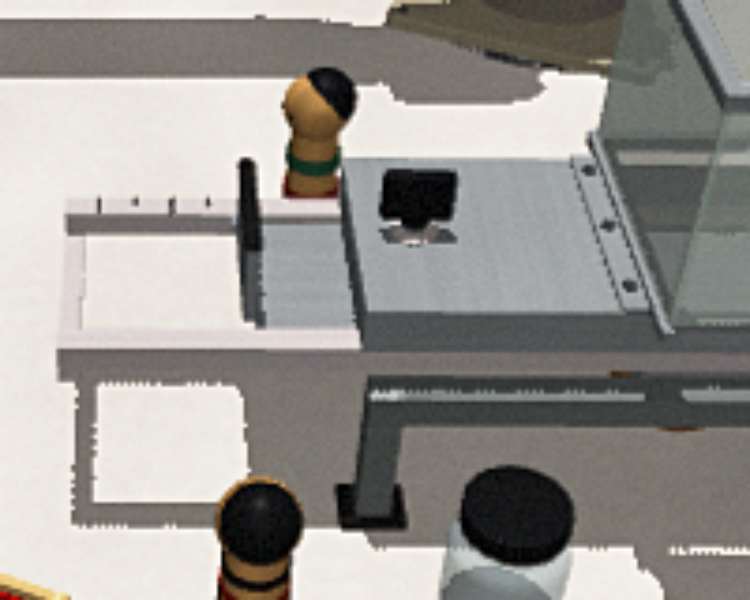

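```bash
cat > h.py <<'E'
from workcell import manip
import cv2, numpy as np
from scipy.spatial.transform import Rotation as R
np.set_printoptions(precision=4,suppress=True)
def view(n):
    c=manip.calibration(n)
    if 'view' in c: return c,c['view']
    o=manip.get_obs(); T=np.eye(4);T[:3,:3]=R.from_quat(o['ee_rot']).as_matrix();T[:3,3]=o['position']
    return c,np.linalg.inv(T@c['tool_from_camera'])
def proj(cv,P):
    c,V=cv; p=np.atleast_2d(P)@V[:3,:3].T+V[:3,3]
    return np.c_[c['cx']+c['fx']*p[:,0]/-p[:,2], c['cy']-c['fy']*p[:,1]/-p[:,2]]
def h2w(h,P):
    P=np.atleast_2d(P);c,s=np.cos(h[2]),np.sin(h[2])
    return np.c_[h[0]+c*P[:,0]-s*P[:,1],h[1]+s*P[:,0]+c*P[:,1],P[:,2]]
E
python3 - <<'E'
from h import *
from scipy.optimize import least_squares
top=view("top");sc=view("scene")
tp=[((-35,-70,150),(323,140)),((-35,70,150),(430,386)),((0,0,191),(309,286))]
sp=[((-35,-70,150),(366,312)),((-35,70,150),(342,160)),((0,0,191),(419,174))]
tq=[(195+u/4.5,140+v/4.5) for _,(u,v) in tp]; sq=[(270+u/3.75,140+v/3.75) for _,(u,v) in sp]
A=np.array([a for a,_ in tp])/1e3;B=np.array([a for a,_ in sp])/1e3
def f(h): return np.r_[(proj(top,h2w(h,A))-tq).ravel(),(proj(sc,h2w(h,B))-sq).ravel()]
r=least_squares(f,[.6,0,1.9],x_scale=[.1,.1,.5]);h=r.x
print(h,np.degrees(h[2]));print(r.fun.reshape(-1,2))
np.save("h.npy",h)
# scale marks: solve hopper x on rail top z=.12 y=.0615
def inv(cv,uv,z):
    g=least_squares(lambda p:(proj(cv,h2w(h,[p[0],p[1],z]))-uv).ravel(),[-.1,.06],x_scale=.1).x;return g
for u,v in [(526,332),(599,302),(671,270)]: print('top',inv(top,[195+u/4.5,140+v/4.5],.12))
for u,v in [(172,206),(99,205)]: print('sc',inv(sc,[270+u/3.75,140+v/3.75],.12))
print('lip top',inv(top,[195+449/4.5,140+150/4.5],.172),inv(top,[195+508/4.5,140+290/4.5],.172))
print('lip sc',inv(sc,[270+246/3.75,140+162/3.75],.172),inv(sc,[270+252/3.75,140+248/3.75],.172))
for n,q,cv in(('tall?',(493,560),top),('short',(380,10),top)):
    p=inv(cv,[195+q[0]/4.5,140+q[1]/4.5],.14); print(n,p)
E
```

```text
[0.5781 0.0312 1.9954] 114.32786439901773
[[ 0.3455  0.5408]
 [-0.8857 -1.0636]
 [-0.924  -0.7006]
 [-0.0912 -1.2516]
 [-0.8538 -0.3553]
 [ 0.0903 -0.7244]]
top [-0.0948  0.0662]
top [-0.1386  0.0669]
top [-0.1826  0.0664]
sc [-0.1368  0.0619]
sc [-0.1818  0.063 ]
lip top [-0.0949 -0.0368] [-0.0944  0.0435]
lip sc [-0.095   0.0357] [-0.0967 -0.0454]
tall? [-0.03    0.1724]
short [-0.0907 -0.1273]
```

```bash
cat >> h.py <<'E'
def goal(p,yawx):  # TCP p, tool down, tool x at yawx (world)
    o=manip.get_obs(); Rm=R.from_quat(o['ee_rot'])
    Rg=R.from_matrix(np.array([[np.cos(yawx),np.sin(yawx),0],[np.sin(yawx),-np.cos(yawx),0],[0,0,-1]]))
    return np.r_[Rm.inv().apply(np.array(p)-o['position']),(Rm.inv()*Rg).as_rotvec()]
E
python3 - <<'E'
from h import *
h=np.load('h.npy'); print(goal([h[0],h[1],.27],h[2]))
E
```

```text
[ 0.5464 -0.4333 -0.0639 -0.0009 -0.0008 -1.6046]
```

```bash
python3 -m handwheel '[[[0.02,-0.01,-0.06,0,0,-0.15,0.0854],[0.06,-0.05,-0.064,0,0,-0.3,0.0854],[0.11,-0.085,-0.064,0,0,-0.45,0.0854],[0.16,-0.12,-0.064,0,0,-0.6,0.0854],[0.205,-0.16,-0.064,0,0,-0.75,0.0854],[0.25,-0.2,-0.064,0,0,-0.9,0.0854],[0.3,-0.24,-0.064,0,0,-1.05,0.0854],[0.35,-0.28,-0.064,0,0,-1.2,0.0854]]]' 60
python3 - <<'E'
from h import *
h=np.load('h.npy'); print(goal([h[0],h[1],.27],h[2])); print(manip.get_obs()['joint_pos'])
E
```

```text
clock: 1.15
position: [0.4541, -0.1865, 0.2703]
ee_rot: [0.698, 0.716, -0.0, 0.0]
ft_force: [0.9, -0.8, -0.4]
grip_width: 0.998
[ 0.2146  0.1294  0.0003  0.      0.0005 -0.4   ]
[ 0.7826  0.0337 -0.4936  1.6798  0.0165  1.4319  0.3115]
```

```bash
python3 -m handwheel '[[[0.05,0.03,0,0,0,-0.1,0.0854],[0.1,0.06,0,0,0,-0.2,0.0854],[0.15,0.09,0,0,0,-0.3,0.0854],[0.2,0.12,0,0,0,-0.4,0.0854],[0.2146,0.1294,0,0,0,-0.4,0.0854],[0.2146,0.1294,0,0,0,-0.4,0.0854]]]'
python3 - <<'E'
from h import *
h=np.load('h.npy'); print(goal([h[0],h[1],.27],h[2])); print(manip.get_obs()['joint_pos'])
v=view("wrist"); im=manip.camera("wrist")
P=np.array([[0,0,191],[-21,0,191],[21,0,191],[-35,70,150],[-35,-70,150],[-95,42,172],[-95,-42,172],[105,70,150]])/1e3
for q in proj(v,h2w(h,P)):
    print(q)
    cv2.circle(im,tuple(int(round(x)) for x in q),2,(0,0,255),-1)
cv2.imwrite("pics/w1.png",im)
t=manip.camera("top");cv2.imwrite("pics/t1.png",cv2.resize(t[100:300,160:400],(720,600)))
E
```

```text
clock: 1.9
position: [0.5786, 0.0296, 0.2698]
ee_rot: [0.544, 0.839, -0.0, -0.001]
ft_force: [0.1, -0.6, 0.2]
grip_width: 0.999
[ 0.0016  0.0002 -0.0002 -0.0007 -0.0008 -0.0034]
[ 0.4459  0.2788 -0.7071  1.455   0.1799  1.4748  0.1618]
[323.9258 190.2373]
[324.0232 212.8274]
[323.8231 166.4416]
[256.0822 210.3257]
[392.3698 209.9482]
[283.2749 272.8408]
[365.48   272.6585]
[243.9134  62.3776]
```

View pics/w1.png

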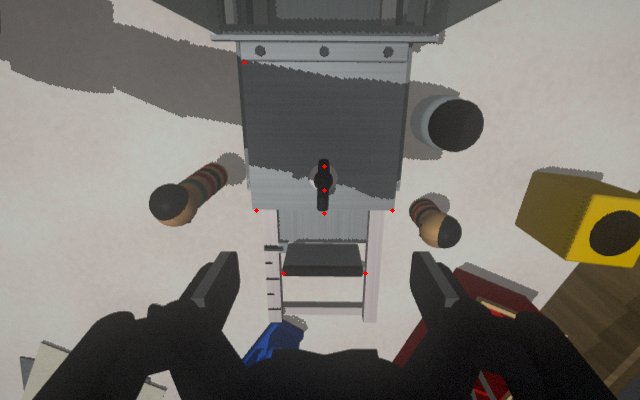

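View pics/t1.png

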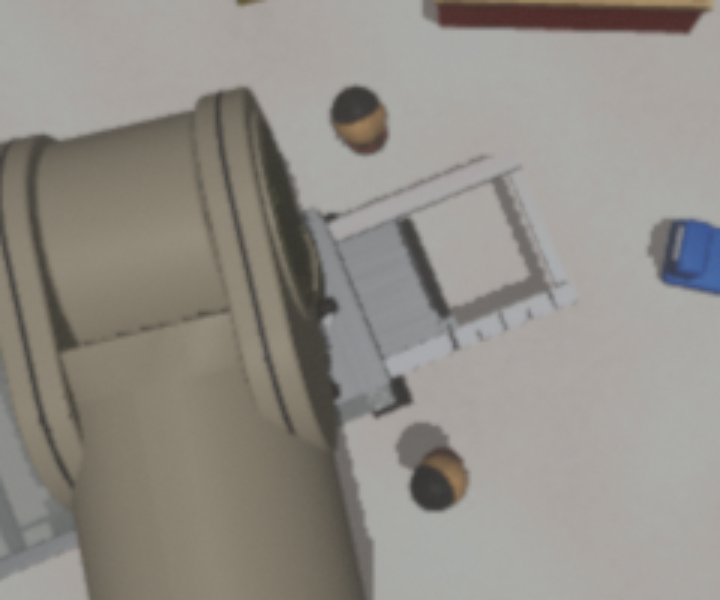

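```bash
python3 -m handwheel '[[[0,0.001,0.04,0,0,-0.003,0.07],[0,0.001,0.06,0,0,-0.003,0.06],[0,0.001,0.06,0,0,-0.003,0.05]]]'
python3 - <<'E'
from h import *
cv2.imwrite("pics/s2.png",manip.camera("scene"));cv2.imwrite("pics/w2.png",manip.camera("wrist"))
h=np.load('h.npy');print(goal([h[0],h[1],.164],h[2]))
E
```

```text
clock: 2.38
position: [0.5785, 0.0269, 0.2092]
ee_rot: [0.544, 0.839, -0.001, -0.001]
ft_force: [0.6, 0.4, 0.5]
grip_width: 0.583
[ 0.0036 -0.0002  0.0474  0.0007  0.0011 -0.0035]
```

View pics/s2.png

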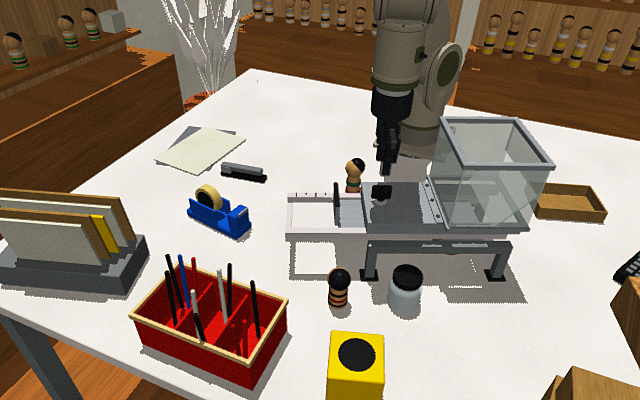

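View pics/w2.png

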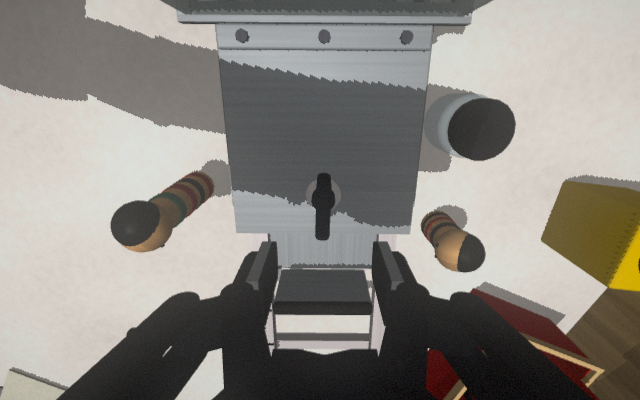

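Run:
```python
from h import *
h=np.load('h.npy');v=view("wrist")
P=np.array([[x,y,z] for z in(191,159) for x in(-21,21) for y in (-5,5)])/1e3
print(proj(v,h2w(h,P)))
im=cv2.imread("pics/w2.png")[160:260,270:380];cv2.imwrite("pics/w2c.png",cv2.resize(im,(660,600)))
```

```text
[[330.3951 242.273 ]
 [316.0498 242.3202]
 [330.5682 184.7127]
 [315.2331 184.7672]
 [329.6405 223.0992]
 [317.1071 223.1415]
 [329.7453 172.0977]
 [316.4628 172.1456]]
```

View pics/w2c.png

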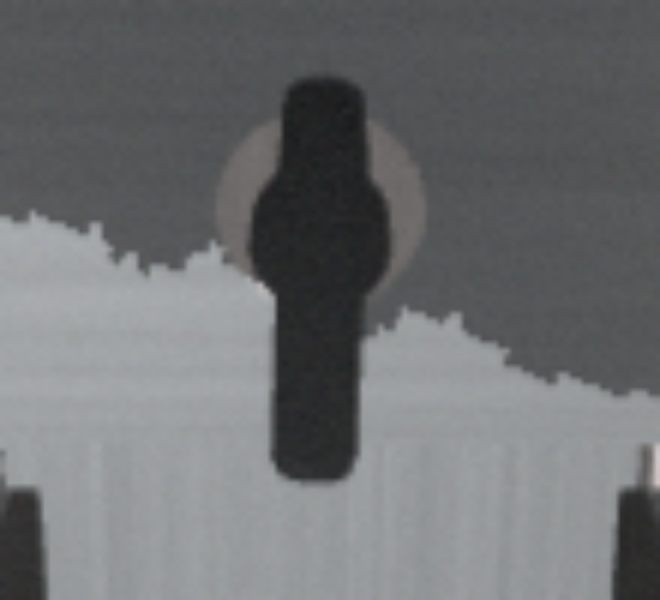

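```bash
python3 -m handwheel '[[[0.0045,0.000,0.02,0,0,0.02,0.045],[0.0045,0.000,0.045,0,0,0.02,0.04],[0.0045,0.000,0.047,0,0,0.02,0.04],[0.0045,0.000,0.047,0,0,0.02,0.0],[0.0045,0.000,0.047,0,0,0.02,0.0],[0.0045,0.000,0.047,0,0,0.02,0.0],[0.0045,0.000,0.047,0,0,0.02,0.0],[0.0045,0.000,0.047,0,0,0.02,0.0]]]' 70
python3 - <<'E'
from h import *
cv2.imwrite("pics/w3.png",manip.camera("wrist"))
h=np.load('h.npy');print(goal([h[0],h[1],.154],h[2]),manip.get_obs()['joint_pos'],manip.get_obs()['ft_force'])
E
```

```text
clock: 3.48
position: [0.5768, 0.0324, 0.1641]
ee_rot: [0.552, 0.834, -0.001, -0.0]
ft_force: [-7.8, -2.1, 4.2]
grip_width: 0.052
[-0.0017  0.0007  0.0101 -0.0023  0.0007 -0.0223] [ 0.4348  0.3351 -0.6946  1.6161  0.2231  1.2734  0.1036] [-7.5518 -3.229   3.6975]
```

View pics/w3.png

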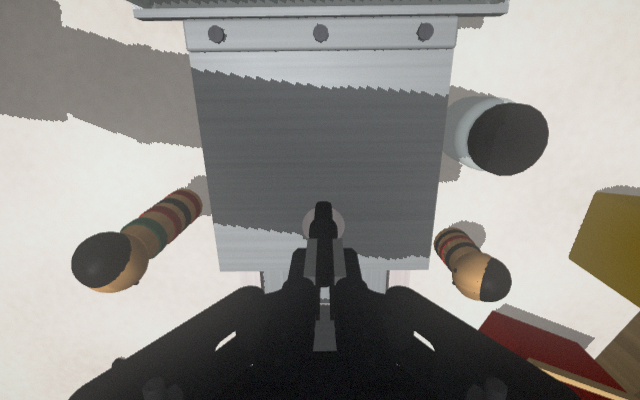

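Run:
```python
from h import *
h=np.load('h.npy');v=view("wrist")
P=np.array([[x,0,z] for z in(191,159) for x in(-21,0,21)])/1e3
print(proj(v,h2w(h,P)))
c=v[0];V=np.linalg.inv(c['tool_from_camera']);print(proj((c,V),[[0,0,0],[0,0,-.0187],[.011,0,-.0187],[-.011,0,-.0187],[.011,0,0]]))
im=cv2.imread("pics/w3.png")[190:360,240:410];cv2.imwrite("pics/w3c.png",cv2.resize(im,(600,600),interpolation=cv2.INTER_CUBIC))
```

```text
[[325.0855 291.5814]
 [324.2239 258.3586]
 [323.2862 222.2031]
 [325.1318 260.6405]
 [324.4092 231.6138]
 [323.6333 200.4482]]
[[323.2147 232.8392]
 [323.0619 247.9039]
 [323.0291 229.9327]
 [323.0934 265.1306]
 [323.1881 216.3312]]
```

View pics/w3c.png

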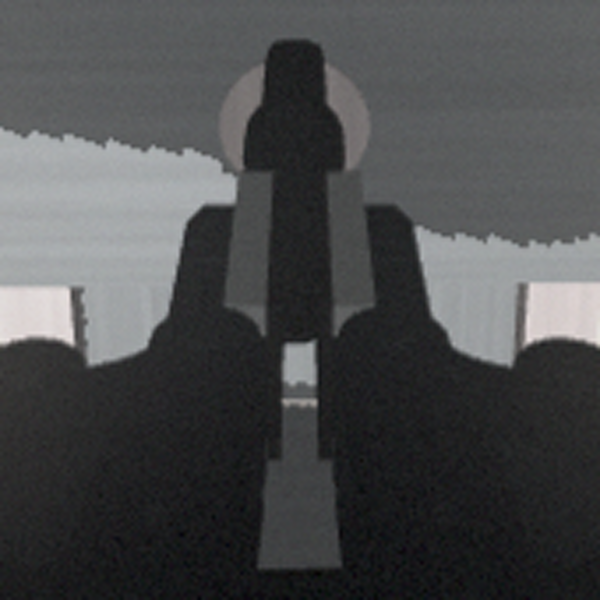

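```bash
python3 -m handwheel '[[[0.0,-0.001,0.004,0,0,0,0],[0,-0.0015,0.008,0,0,0,0.0],[0,-0.0015,0.01,0,0,0.0,0.0],[0,-0.0015,0.01,0,0,0.0,0.0],[0,-0.0015,0.01,0,0,0.0,0.0]]]' 80
```

```text
clock: 4.15
position: [0.5771, 0.0324, 0.1568]
ee_rot: [0.552, 0.834, 0.0, 0.002]
ft_force: [-9.3, -2.6, 18.9]
grip_width: 0.044
```

```bash
python3 -m handwheel '[[[0,-0.001,0,0,0,0.1,0],[0,-0.001,0,0,0,0.25,0],[0,-0.001,0,0,0,0.4,0],[0,-0.001,0,0,0,0.55,0],[0,-0.001,0,0,0,0.7,0],[0,-0.001,0,0,0,0.8,0],[0,-0.001,0,0,0,0.8,0]]]' 80
python3 - <<'E'
from h import *
o=manip.get_obs();print(o['joint_pos'],o['torque']);im=manip.camera("wrist");cv2.imwrite("pics/w4.png",im)
E
```

```text
clock: 5.03
position: [0.5774, 0.0323, 0.1569]
ee_rot: [0.833, 0.553, 0.002, 0.002]
ft_force: [-1.9, -1.1, 13.8]
grip_width: 0.048
[ 0.3428  0.3121 -0.5748  1.6355  0.1792  1.2412 -0.6661] [-0.2988  0.5277 -0.008 ]
```

View pics/w4.png

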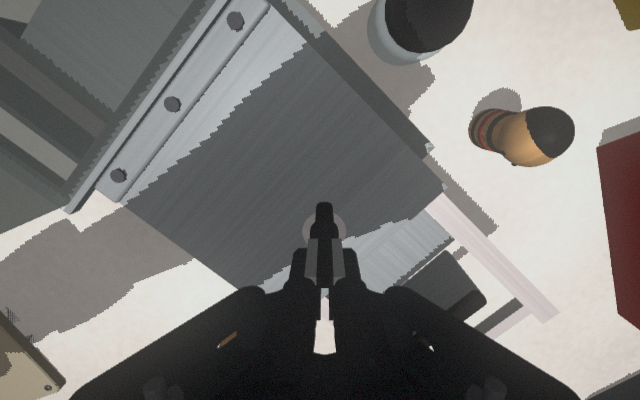

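Stud follows the hand at about 47°. Continuing.

```bash
python3 -m handwheel '[[[0,0,0,0,0,0.12,0],[0,0,0,0,0,0.27,0],[0,0,0,0,0,0.42,0],[0,0,0,0,0,0.57,0],[0,0,0,0,0,0.7,0],[0,0,0,0,0,0.76,0],[0,0,0,0,0,0.765,0],[0,0,0,0,0,0.765,0]]]' 80
python3 - <<'E'
from h import *
o=manip.get_obs();h=np.load('h.npy');print(goal(o['position'],h[2]-np.pi/2),o['torque'])
E
```

```text
clock: 6.08
position: [0.5779, 0.0317, 0.1569]
ee_rot: [0.979, 0.203, 0.003, 0.001]
ft_force: [0.4, -3.1, 12.7]
grip_width: 0.042
[ 0.      0.      0.      0.0034 -0.0055 -0.0167] [-0.652  -0.0335  0.0439]
```

```bash
python3 -m handwheel '[[[0,0,-0.003,0,0,0,0],[0,0,-0.006,0,0,0,0],[0,0,-0.006,0,0,0,0],[0,0,-0.006,0,0,0,0.035],[0,0,-0.006,0,0,0,0.035],[0,0,-0.006,0,0,0,0.035],[0,0,-0.03,0,0,0,0.04],[0,0,-0.08,0,0,0,0.04]]]' 80
python3 - <<'E'
from h import *
h=np.load('h.npy');v=view("wrist");im=manip.camera("wrist");cv2.imwrite("pics/w5.png",im)
print(goal(h2w(h,[-.095,0,.21])[0],h[2]-np.pi/2))
print(proj(v,h2w(h,np.array([[0,-21,.188e3],[0,21,188],[-95,0,172]])/1e3)))
E
```

```text
clock: 7.08
position: [0.5739, 0.0322, 0.232]
ee_rot: [0.979, 0.203, -0.002, -0.001]
ft_force: [0.8, 0.0, 0.0]
grip_width: 0.467
[ 0.0017  0.097   0.0308  0.002  -0.0057 -0.0155]
[[327.5757 176.1673]
 [328.24   228.5051]
 [446.8022 194.2877]]
```

View pics/w5.png

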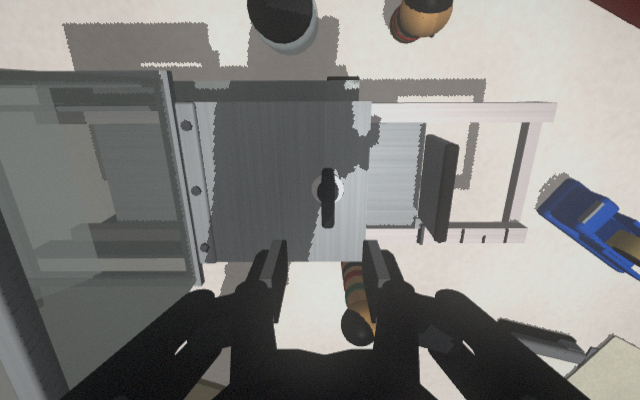

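```bash
python3 -m handwheel '[[[0.002,0.05,0,0,0,-0.0155,0.045],[0.002,0.098,0,0,0,-0.0155,0.05],[0.002,0.098,0.02,0,0,-0.0155,0.05],[0.002,0.098,0.03,0,0,-0.0155,0.05],[0.002,0.098,0.03,0,0,-0.0155,0.05]]]' 80
python3 - <<'E'
from h import *
h=np.load('h.npy');v=view("wrist");im=manip.camera("wrist");cv2.imwrite("pics/w6.png",im)
print(goal(h2w(h,[-.097,0,.14])[0],h[2]-np.pi/2))
print(proj(v,h2w(h,np.array([[-97,-42,172],[-97,42,172]])/1e3)))
E
```

```text
clock: 7.75
position: [0.6156, -0.0558, 0.2026]
ee_rot: [0.977, 0.211, -0.001, -0.0]
ft_force: [0.2, 0.5, 0.6]
grip_width: 0.583
[ 0.0013  0.0021  0.0635 -0.0002  0.0001  0.0011]
[[327.7445 153.881 ]
 [327.245  263.7743]]
```

View pics/w6.png

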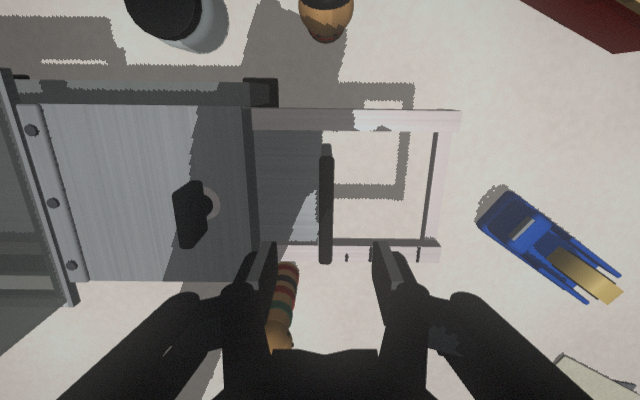

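```bash
python3 -m handwheel '[[[0.001,0.0015,0.03,0,0,0,0.05],[0.001,0.0015,0.06,0,0,0,0.05],[0.001,0.0015,0.062,0,0,0,0.05],[0.001,0.0015,0.062,0,0,0,0.0],[0.001,0.0015,0.062,0,0,0,0.0],[0.001,0.0015,0.062,0,0,0,0.0],[0.001,0.0015,0.062,0,0,0,0.0],[0.001,0.0015,0.062,0,0,0,0.0]]]' 80
python3 - <<'E'
from h import *
h=np.load('h.npy');v=view("wrist");im=manip.camera("wrist");cv2.imwrite("pics/w7.png",im)
o=manip.get_obs();c,s=np.cos(h[2]),np.sin(h[2]);d=o['position'][:2]-h[:2];print('hopper xy',c*d[0]+s*d[1],-s*d[0]+c*d[1])
E
```

```text
clock: 8.8
position: [0.6183, -0.0569, 0.1431]
ee_rot: [0.978, 0.211, 0.001, -0.0]
ft_force: [-2.7, 1.7, 5.3]
grip_width: 0.036
hopper xy -0.09685157748276567 -0.0003032941070112566
```

View pics/w7.png

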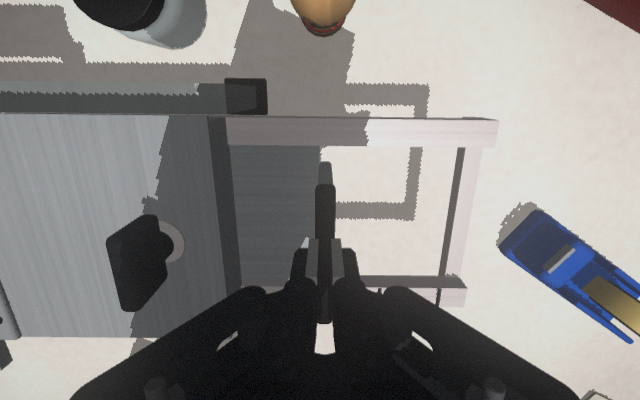

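```bash
python3 -m handwheel '[[[0,0.008,0,0,0,0,0],[0,0.017,0,0,0,0,0],[0,0.026,0,0,0,0,0],[0,0.035,0,0,0,0,0],[0,0.0425,0,0,0,0,0],[0,0.0425,0,0,0,0,0],[0,0.0425,0,0,0,0,0]]]' 80
python3 - <<'E'
from h import *
h=np.load('h.npy')
o=manip.get_obs();c,s=np.cos(h[2]),np.sin(h[2]);d=o['position'][:2]-h[:2];print('hopper xy',c*d[0]+s*d[1],-s*d[0]+c*d[1])
t=manip.camera("top");cv2.imwrite("pics/t8.png",cv2.resize(t[140:260,225:385],(800,600),interpolation=cv2.INTER_CUBIC))
t=manip.camera("scene");cv2.imwrite("pics/s8.png",cv2.resize(t[160:265,270:410],(800,600),interpolation=cv2.INTER_CUBIC))
E
```

```text
clock: 9.72
position: [0.635, -0.095, 0.1431]
ee_rot: [0.977, 0.211, 0.0, -0.001]
ft_force: [-7.1, 4.0, 7.6]
grip_width: 0.034
hopper xy -0.13842550738672554 0.00014480977319639848
```

View pics/t8.png

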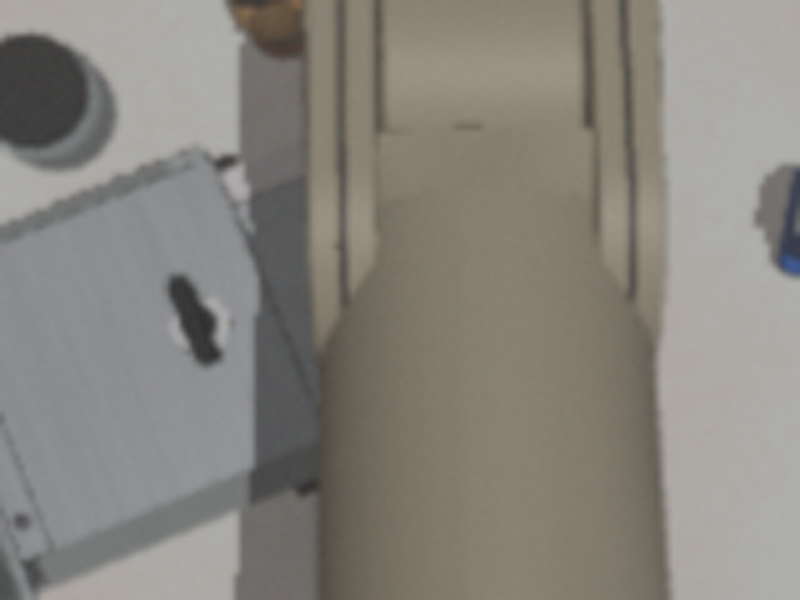

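View pics/s8.png

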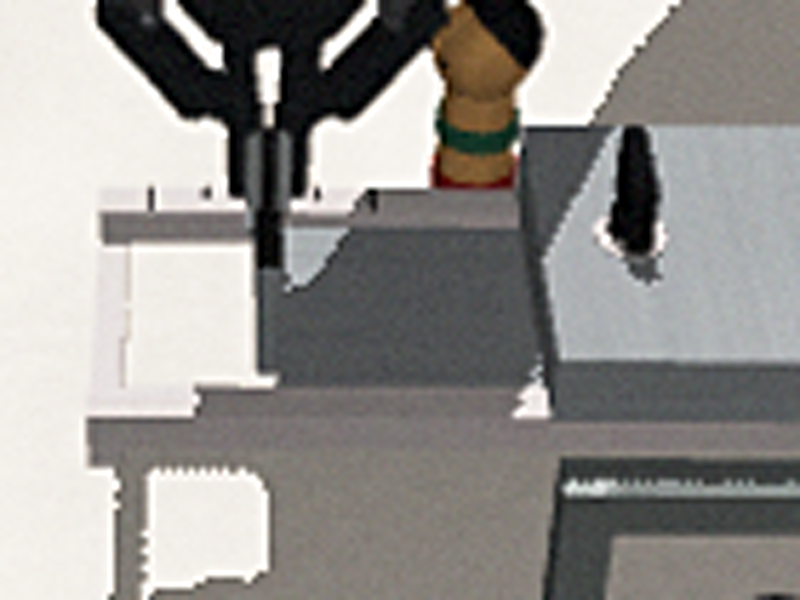

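```bash
python3 -m handwheel '[[[0,0,0,0,0,0,0.05],[0,0,0,0,0,0,0.05],[0,0,0,0,0,0,0.05],[0,0,0,0,0,0,0.05],[0,0,-0.04,0,0,0,0.05],[0,0,-0.1,0,0,0,0.05],[0,0,-0.1,0,0,0,0.05]]]'
python3 - <<'E'
from h import *
h=np.load('h.npy');v=view("wrist")
t=manip.camera("wrist");cv2.imwrite("pics/w9.png",t)
t=manip.camera("scene");cv2.imwrite("pics/s9.png",cv2.resize(t[160:265,270:410],(800,600),interpolation=cv2.INTER_CUBIC))
E
```

```text
clock: 10.7
position: [0.6376, -0.0965, 0.2469]
ee_rot: [0.978, 0.21, 0.004, 0.001]
ft_force: [0.5, -0.5, -0.2]
grip_width: 0.583
```

View pics/w9.png

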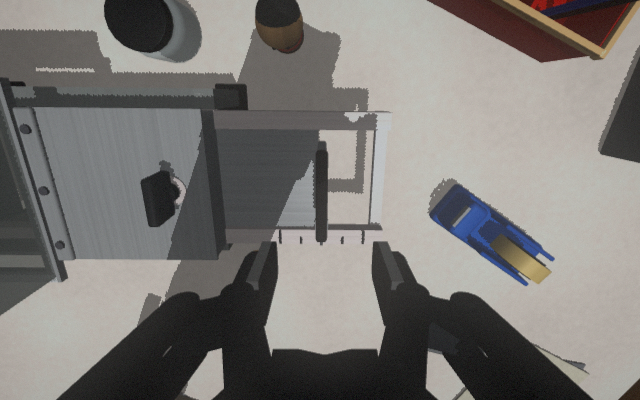

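View pics/s9.png

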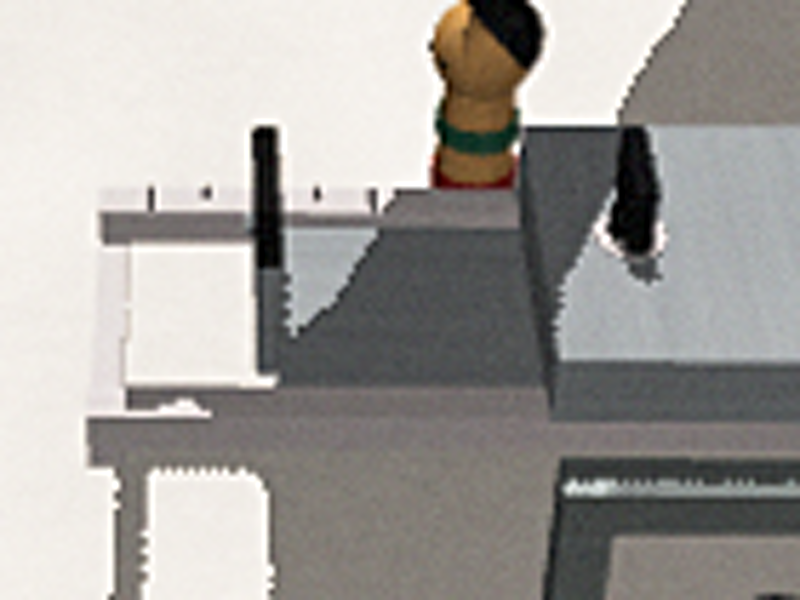

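```bash
python3 -m handwheel '[[[-0.05,0.03,0,0,0,0,0.05],[-0.1,0.06,0,0,0,0,0.05],[-0.15,0.06,0,0,0,0,0.05],[-0.15,0.06,0,0,0,0,0.05],[-0.15,0.06,0,0,0,0,0.05]]]'
python3 - <<'E'
from h import *
a=cv2.imread("pics/w9.png");cv2.imwrite("pics/w9a.png",cv2.resize(a[130:260,250:390],(640,594),interpolation=cv2.INTER_CUBIC))
v=view("wrist");o=manip.get_obs();print(o['position']);t=manip.camera("wrist");cv2.imwrite("pics/w10.png",t)
import pickle;pickle.dump(v,open("v10.pkl","wb"))
E
```

```text
clock: 11.42
position: [0.5231, -0.2124, 0.2404]
ee_rot: [0.978, 0.211, -0.0, -0.0]
ft_force: [0.2, 0.9, 0.4]
grip_width: 0.581
[ 0.5231 -0.2124  0.2404]
```

View pics/w9a.png

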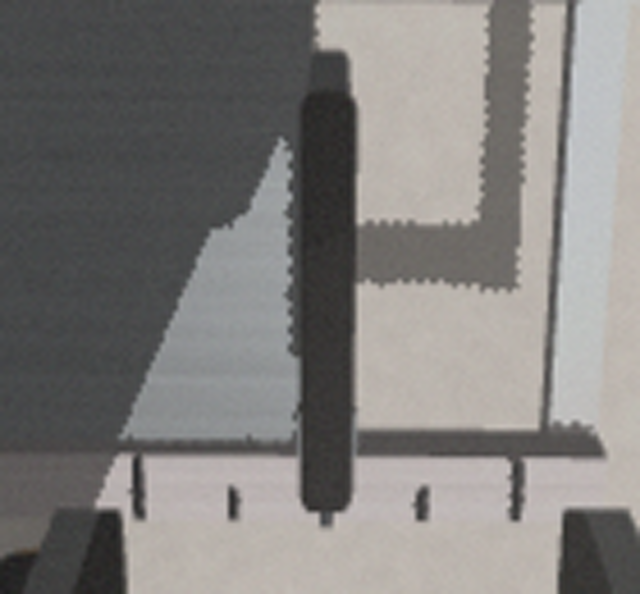

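View pics/w10.png

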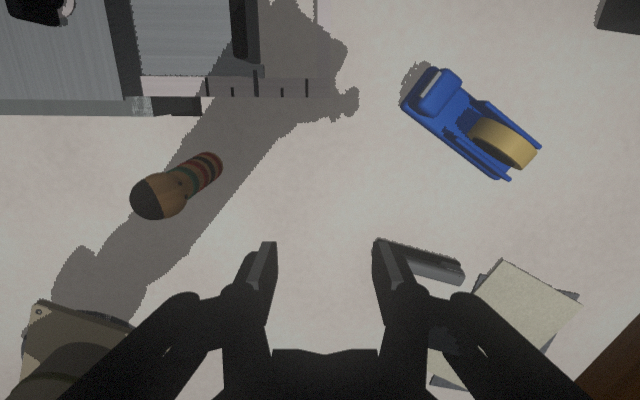

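Run:
```python
from h import *
a=cv2.imread("pics/w10.png");cv2.imwrite("pics/w10a.png",cv2.resize(a[0:120,180:340],(800,600),interpolation=cv2.INTER_CUBIC))
t=manip.camera("top");cv2.imwrite("pics/t10.png",cv2.resize(t[140:260,225:385],(800,600),interpolation=cv2.INTER_CUBIC))
h=np.load('h.npy')
t=manip.camera("scene");cv2.imwrite("pics/s10.png",cv2.resize(t[165:225,340:420],(800,600),interpolation=cv2.INTER_CUBIC))
for cvn in("scene",):
  for d in (0,3,5,8): print(d,proj(view(cvn),h2w(h,np.array([[0,-21,191-d],[0,21,191-d],[0,-21,159-d]])/1e3)).ravel())
```

```text
0 [383.2634 191.5895 380.4333 179.9648 381.5807 203.6851]
3 [383.1026 192.7454 380.2835 181.1035 381.4265 204.7932]
5 [382.9958 193.5134 380.1839 181.8601 381.3241 205.5295]
8 [382.836  194.6616 380.035  182.9915 381.1709 206.6304]
```

View pics/w10a.png

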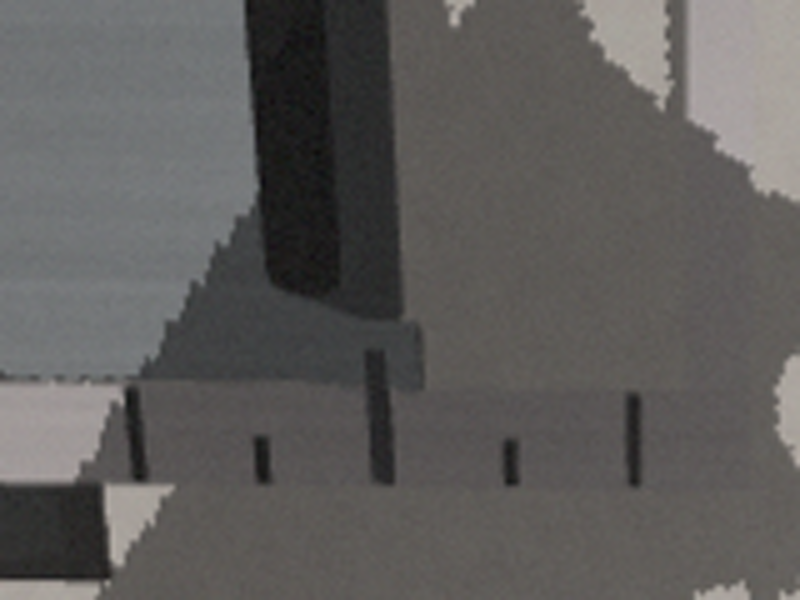

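View pics/t10.png

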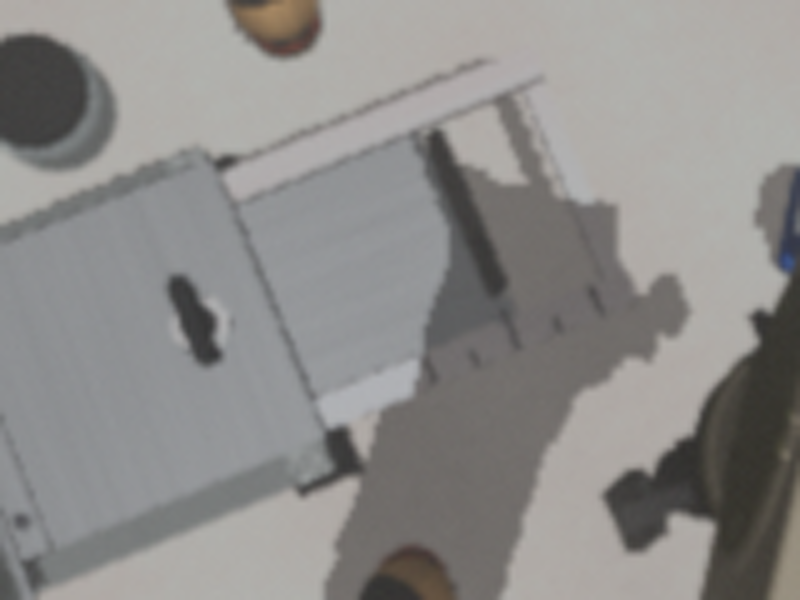

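View pics/s10.png

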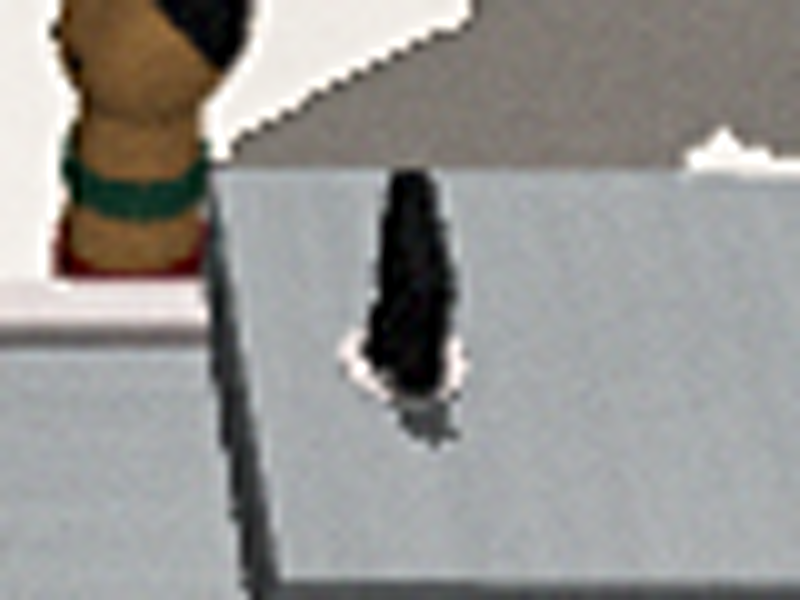

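Run:
```python
from h import *
from scipy.optimize import minimize
h=np.load('h.npy')
A=cv2.imread("pics/scene0.png"); B=manip.camera("scene"); cv2.imwrite("pics/s11.png",B)
sc=view("scene")
def cen(im):
    g=im[176:212,366:394].max(2).astype(float); w=np.clip((110-g)/80,0,1)
    n,l,st,_=cv2.connectedComponentsWithStats((w>.3).astype(np.uint8),connectivity=4)
    k=1+np.argmax(st[1:,4]); m=cv2.dilate((l==k).astype(np.uint8),np.ones((3,3)))
    w=w*m; y,x=np.mgrid[176:212,366:394]; return (w*x).sum()/w.sum(),(w*y).sum()/w.sum(),w.sum()
def model(t,p):
    im=np.zeros((36*16,28*16),np.uint8)
    P=[[sx*21,sy*5,z] for sx in(-1,1) for sy in(-1,1) for z in(191-p*1e3,159-p*1e3)]
    P=np.array(P)/1e3; c,s=np.cos(-t),np.sin(-t); P[:,:2]=P[:,:2]@np.array([[c,s],[-s,c]])
    an=np.linspace(0,2*np.pi,24)
    N=np.array([[9*np.cos(a),9*np.sin(a),z] for a in an for z in(150,159-p*1e3)])/1e3
    for Q in (P,N):
        q=(proj(sc,h2w(h,Q))-[366,176]+.5)*16
        cv2.fillConvexPoly(im,cv2.convexHull(q.astype(np.float32)).round().astype(int),255)
    y,x=np.nonzero(im); return x.mean()/16+365.5,y.mean()/16+175.5,len(x)/256
a=cen(A);b=cen(B);print(a,b,b[1]-a[1])
m0=model(.04,0);print(m0)
for p in(0,.003,.005,.008): m=model(1.57,p);print(p,m,m[1]-m0[1])
```

```text
(np.float64(380.9526111311889), np.float64(192.11686844958436), np.float64(276.70000000000005)) (np.float64(380.6088386982038), np.float64(193.5487284367775), np.float64(140.575)) 1.4318599871931497
(np.float64(380.9520386534391), np.float64(192.57324280081878), 335.8671875)
0 (np.float64(380.7441016382841), np.float64(192.54316528346627), 181.2109375) -0.03007751735250963
0.003 (np.float64(380.65388045024224), np.float64(193.4756086381617), 175.7734375) 0.9023658373429271
0.005 (np.float64(380.6094113265467), np.float64(194.08683808094258), 173.05859375) 1.513595280123809
0.008 (np.float64(380.5396712474551), np.float64(195.05173052008143), 168.84375) 2.4784877192626595
```

The gate pointer is on the middle mark. The camera can't tell whether the stud is 3 mm or 5 mm in, so I'll feel the top of the wing with shut fingertips.

Run:
```python
from h import *
h=np.load('h.npy');print(goal(h2w(h,[0,0,.24])[0],h[2]-np.pi/2))
```

```text
[ 0.1499 -0.1989  0.0009 -0.0008  0.0001  0.0016]
```

```bash
python3 -m handwheel '[[[0.03,-0.04,0,0,0,0,0],[0.06,-0.08,0,0,0,0,0],[0.09,-0.12,0,0,0,0,0],[0.12,-0.16,0,0,0,0,0],[0.15,-0.199,0,0,0,0,0],[0.15,-0.199,0.02,0,0,0,0],[0.15,-0.199,0.045,0,0,0,0],[0.15,-0.199,0.045,0,0,0,0]]]' 40
python3 - <<'E'
from h import *
h=np.load('h.npy');print(goal(h2w(h,[0,0,.19])[0],h[2]-np.pi/2)); cv2.imwrite("pics/w12.png",manip.camera("wrist"))
E
```

```text
clock: 12.62
position: [0.5771, 0.0307, 0.1944]
ee_rot: [0.977, 0.211, -0.002, -0.0]
ft_force: [0.9, -0.3, 0.2]
grip_width: 0.003
[ 0.0012  0.      0.0044 -0.0017  0.0032  0.0009]
```

View pics/w12.png

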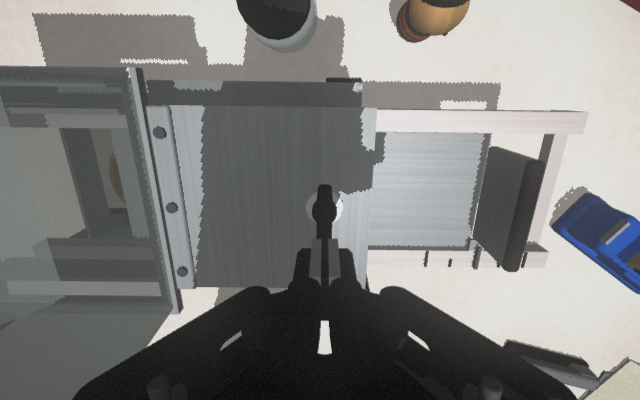

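```bash
for i in 1; do python3 -m handwheel '[[[0,0,0.002,0,0,0,0],[0,0,0.0035,0,0,0,0],[0,0,0.0035,0,0,0,0],[0,0,0.0035,0,0,0,0]]]'; python3 -m handwheel '[[[0,0,0.001,0,0,0,0],[0,0,0.001,0,0,0,0],[0,0,0.001,0,0,0,0]]]';python3 -m handwheel '[[[0,0,0.001,0,0,0,0],[0,0,0.001,0,0,0,0],[0,0,0.001,0,0,0,0]]]';python3 -m handwheel '[[[0,0,0.001,0,0,0,0],[0,0,0.001,0,0,0,0],[0,0,0.001,0,0,0,0]]]'; done
```

```text
clock: 13.18
position: [0.5781, 0.0301, 0.1931]
ee_rot: [0.978, 0.211, 0.0, 0.0]
ft_force: [-0.7, 0.5, -1.7]
grip_width: 0.003
clock: 13.55
position: [0.578, 0.0302, 0.1918]
ee_rot: [0.978, 0.211, -0.0, 0.0]
ft_force: [-0.3, -0.5, -0.1]
grip_width: 0.003
clock: 13.92
position: [0.578, 0.0302, 0.1908]
ee_rot: [0.978, 0.211, 0.0, 0.0]
ft_force: [0.3, 0.1, -0.6]
grip_width: -0.004
clock: 14.3
position: [0.578, 0.0302, 0.1898]
ee_rot: [0.978, 0.211, -0.0, 0.0]
ft_force: [0.4, -0.2, -0.9]
grip_width: -0.0
```

```bash
for i in 1; do python3 -m handwheel '[[[0,0,0.001,0,0,0,0],[0,0,0.001,0,0,0,0],[0,0,0.001,0,0,0,0]]]'; python3 -m handwheel '[[[0,0,0.0005,0,0,0,0],[0,0,0.0005,0,0,0,0],[0,0,0.0005,0,0,0,0]]]';python3 -m handwheel '[[[0,0,0.0005,0,0,0,0],[0,0,0.0005,0,0,0,0],[0,0,0.0005,0,0,0,0]]]';python3 -m handwheel '[[[0,0,0.0005,0,0,0,0],[0,0,0.0005,0,0,0,0],[0,0,0.0005,0,0,0,0]]]'; done | grep -E "pos|ft"
```

```text
position: [0.578, 0.0302, 0.1888]
ft_force: [-0.4, 0.5, 0.5]
position: [0.578, 0.0302, 0.1883]
ft_force: [-0.2, -0.2, 0.1]
position: [0.578, 0.0302, 0.1878]
ft_force: [-0.4, 0.2, -0.2]
position: [0.578, 0.0302, 0.1873]
ft_force: [0.5, 0.3, 0.8]
```

```bash
for i in 1; do python3 -m handwheel '[[[0,0,0.0005,0,0,0,0],[0,0,0.0005,0,0,0,0],[0,0,0.0005,0,0,0,0]]]'; python3 -m handwheel '[[[0,0,0.0005,0,0,0,0],[0,0,0.0005,0,0,0,0],[0,0,0.0005,0,0,0,0]]]';python3 -m handwheel '[[[0,0,0.0005,0,0,0,0],[0,0,0.0005,0,0,0,0],[0,0,0.0005,0,0,0,0]]]';python3 -m handwheel '[[[0,0,0.0005,0,0,0,0],[0,0,0.0005,0,0,0,0],[0,0,0.0005,0,0,0,0]]]'; done | grep -E "pos|ft|clo"
```

```text
clock: 16.18
position: [0.578, 0.0302, 0.1868]
ft_force: [-1.0, -0.6, -0.6]
clock: 16.55
position: [0.578, 0.0302, 0.1863]
ft_force: [-0.5, -0.5, 0.2]
clock: 16.92
position: [0.578, 0.0302, 0.1858]
ft_force: [-0.2, -0.3, -0.1]
clock: 17.3
position: [0.578, 0.0302, 0.1853]
ft_force: [0.2, 0.6, -0.1]
```

```bash
for i in 1; do python3 -m handwheel '[[[0,0,0.001,0,0,0,0],[0,0,0.001,0,0,0,0],[0,0,0.001,0,0,0,0]]]'; python3 -m handwheel '[[[0,0,0.001,0,0,0,0],[0,0,0.001,0,0,0,0],[0,0,0.001,0,0,0,0]]]'; done | grep -E "pos|ft|clo"
python3 - <<'E'
from h import *
im=manip.camera("wrist"); cv2.imwrite("pics/w13.png",cv2.resize(im[170:330,230:420],(712,600),interpolation=cv2.INTER_CUBIC))
t=manip.camera("scene");cv2.imwrite("pics/s13.png",cv2.resize(t[145:225,340:440],(750,600),interpolation=cv2.INTER_CUBIC))
E
```

```text
clock: 17.68
position: [0.578, 0.0302, 0.1843]
ft_force: [-0.2, -0.6, -0.6]
clock: 18.05
position: [0.578, 0.0302, 0.1833]
ft_force: [-0.2, -0.4, 0.1]
```

View pics/w13.png

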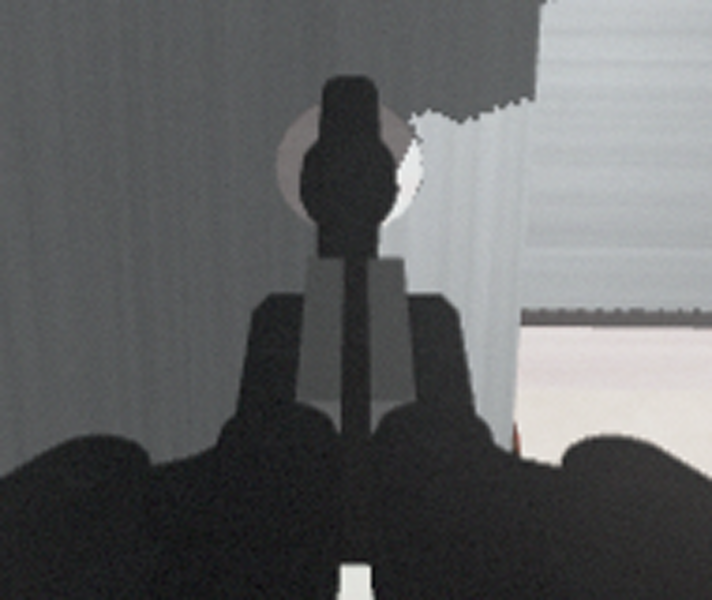

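View pics/s13.png

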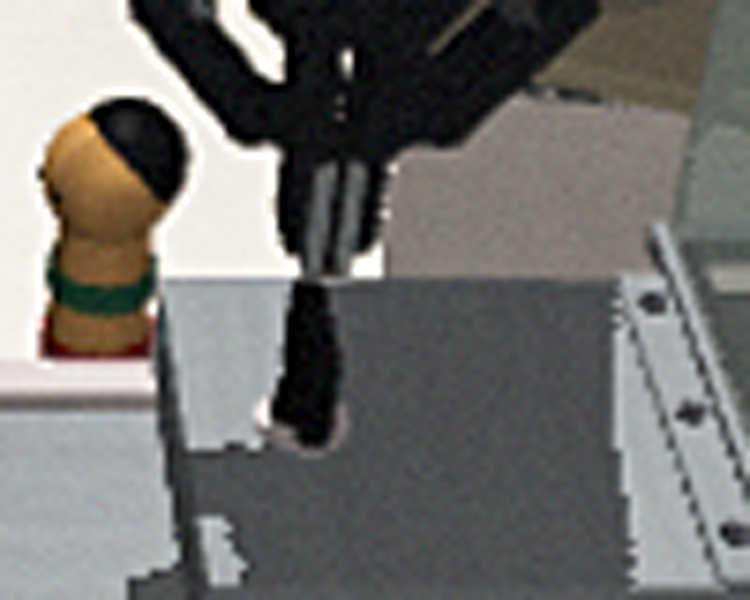

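```bash
for i in 1 ; do python3 -m handwheel '[[[0,0,0.001,0,0,0,0],[0,0,0.001,0,0,0,0],[0,0,0.001,0,0,0,0]]]'; python3 -m handwheel '[[[0,0,0.001,0,0,0,0],[0,0,0.001,0,0,0,0],[0,0,0.001,0,0,0,0]]]';python3 -m handwheel '[[[0,0,0.001,0,0,0,0],[0,0,0.001,0,0,0,0],[0,0,0.001,0,0,0,0]]]'; done | grep -E "pos|ft|clo"
```

```text
clock: 18.52
position: [0.578, 0.0302, 0.1823]
ft_force: [-0.9, 0.0, -0.2]
clock: 18.9
position: [0.578, 0.0302, 0.1813]
ft_force: [-0.6, 0.1, -0.3]
clock: 19.27
position: [0.578, 0.0302, 0.1803]
ft_force: [-0.1, -0.1, 0.0]
```

Run:
```python
from h import *
o=manip.get_obs();print(proj(view("scene"),[o['position'],o['position']+[0,0,.003],o['position']+[0,0,.01]]))
t=manip.camera("scene");cv2.imwrite("pics/s14.png",cv2.resize(t[165:225,350:420],(700,600),interpolation=cv2.INTER_CUBIC))
```

```text
[[380.8536 189.606 ]
 [381.0063 188.4704]
 [381.3651 185.8031]]
```

View pics/s14.png

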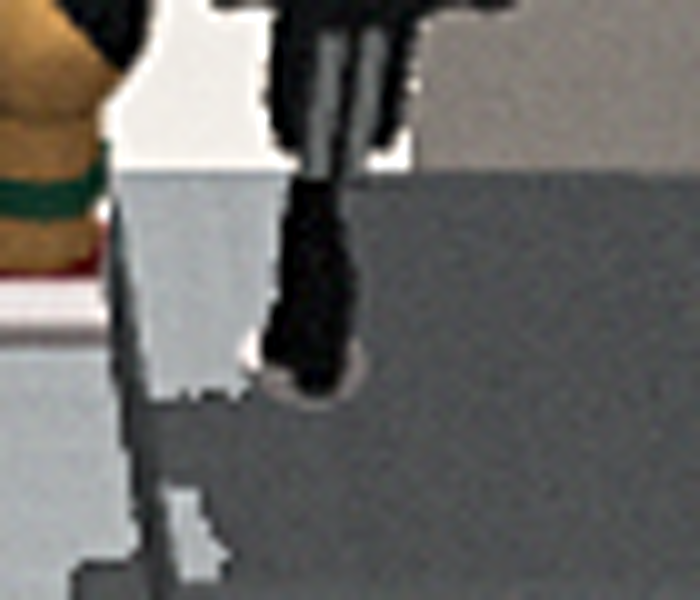

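```bash
for i in 1 2; do python3 -m handwheel '[[[0,0,0.002,0,0,0,0],[0,0,0.002,0,0,0,0]]]'; python3 -m handwheel '[[[0,0,0.002,0,0,0,0],[0,0,0.002,0,0,0,0]]]'; done | grep -E "pos|ft|clo"
```

```text
clock: 19.58
position: [0.5779, 0.0301, 0.1781]
ft_force: [0.5, -1.2, -0.0]
clock: 19.82
position: [0.5779, 0.0302, 0.1761]
ft_force: [-0.2, 0.4, 0.3]
clock: 20.08
position: [0.5779, 0.0302, 0.1741]
ft_force: [0.2, -0.2, 0.5]
clock: 20.32
position: [0.5779, 0.0301, 0.1721]
ft_force: [0.2, -0.0, 0.6]
```

Run:
```python
from h import *
im=manip.camera("wrist"); cv2.imwrite("pics/w15.png",cv2.resize(im[170:330,230:420],(712,600),interpolation=cv2.INTER_CUBIC))
t=manip.camera("scene");cv2.imwrite("pics/s15.png",cv2.resize(t[165:225,350:420],(700,600),interpolation=cv2.INTER_CUBIC))
```

```text
(no output)
```

View pics/w15.png

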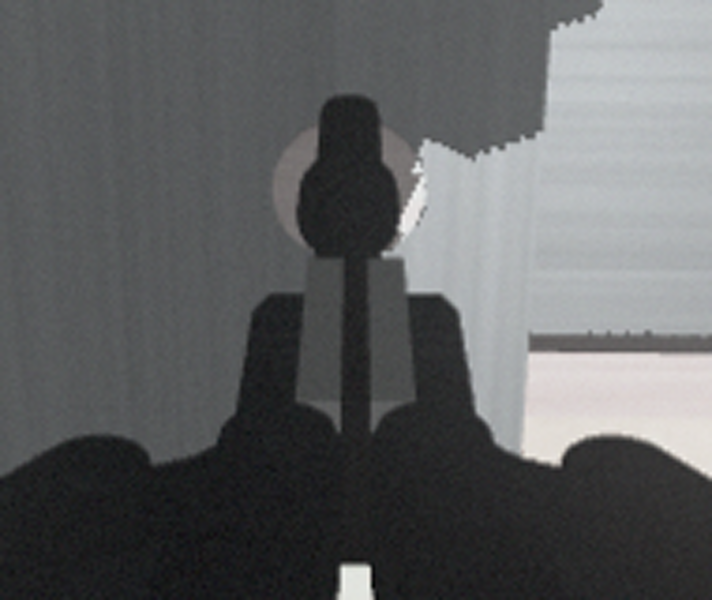

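View pics/s15.png

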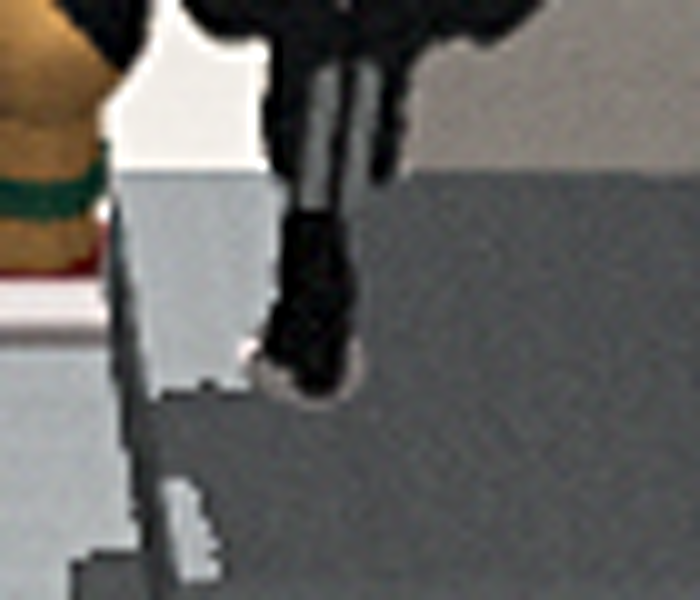

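```bash
for i in 1 2 ; do python3 -m handwheel '[[[0,0,0.001,0,0,0,0],[0,0,0.001,0,0,0,0]]]'; python3 -m handwheel '[[[0,0,0.001,0,0,0,0],[0,0,0.001,0,0,0,0]]]'; done | grep -E "pos|ft|clo"
```

```text
clock: 20.68
position: [0.578, 0.0302, 0.1712]
ft_force: [0.1, 0.1, 0.3]
clock: 20.92
position: [0.578, 0.0301, 0.1702]
ft_force: [-0.3, 0.8, 0.4]
clock: 21.18
position: [0.578, 0.0302, 0.1692]
ft_force: [-0.1, 0.1, 0.2]
clock: 21.42
position: [0.578, 0.0302, 0.1682]
ft_force: [-0.2, 0.1, -1.0]
```

```bash
for i in 1 2 ; do python3 -m handwheel '[[[0,0,0.001,0,0,0,0],[0,0,0.001,0,0,0,0]]]'; python3 -m handwheel '[[[0,0,0.001,0,0,0,0],[0,0,0.001,0,0,0,0]]]'; done | grep -E "pos|ft|clo|wid"
python3 - <<'E'
from h import *
im=manip.camera("wrist"); cv2.imwrite("pics/w16.png",cv2.resize(im[170:330,230:420],(712,600),interpolation=cv2.INTER_CUBIC))
t=manip.camera("scene");cv2.imwrite("pics/s16.png",cv2.resize(t[165:225,350:420],(700,600),interpolation=cv2.INTER_CUBIC))
t=manip.camera("top");cv2.imwrite("pics/t16.png",cv2.resize(t[140:260,225:385],(800,600),interpolation=cv2.INTER_CUBIC))
E
```

```text
clock: 21.68
position: [0.578, 0.0302, 0.1672]
ft_force: [0.5, -0.7, 0.3]
grip_width: -0.003
clock: 21.92
position: [0.578, 0.0302, 0.1662]
ft_force: [-0.1, -0.1, 0.7]
grip_width: 0.001
clock: 22.18
position: [0.578, 0.0302, 0.1652]
ft_force: [0.9, -0.3, 0.8]
grip_width: 0.0
clock: 22.42
position: [0.578, 0.0301, 0.1642]
ft_force: [0.6, -0.6, -0.0]
grip_width: -0.004
```

View pics/w16.png

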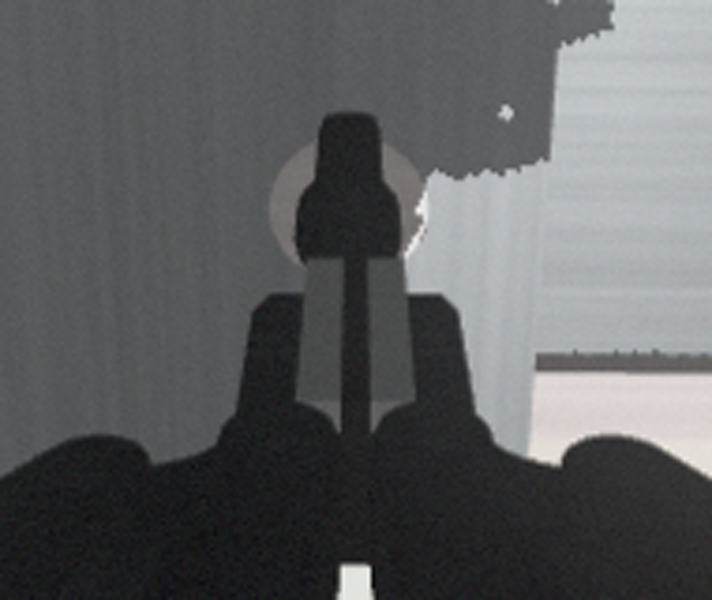

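View pics/s16.png

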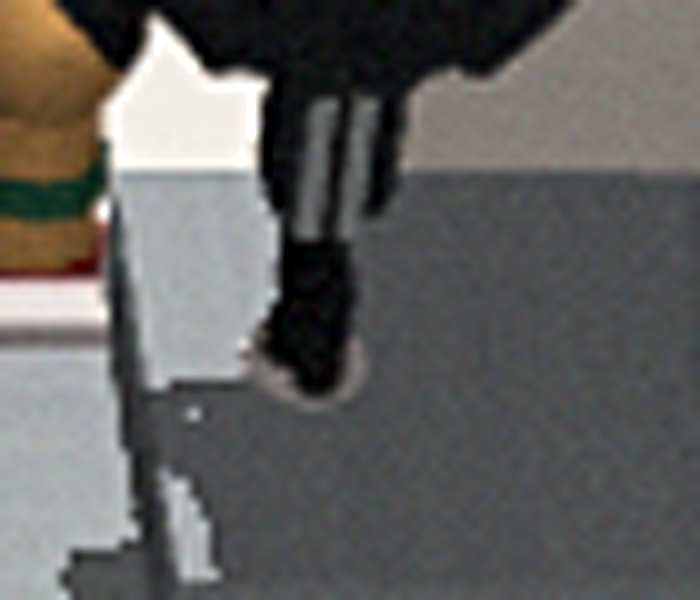

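```bash
for i in 1 2 3; do python3 -m handwheel '[[[0,0,0.0005,0,0,0,0],[0,0,0.001,0,0,0,0]]]'; done | grep -E "pos|ft|clo"
```

```text
clock: 22.82
position: [0.578, 0.0302, 0.1633]
ft_force: [-0.1, 1.0, 0.2]
clock: 23.08
position: [0.5782, 0.0301, 0.1628]
ft_force: [-2.0, 0.1, 5.8]
clock: 23.32
position: [0.5782, 0.0301, 0.1618]
ft_force: [-1.5, 0.4, 5.5]
```

```bash
for i in 1 2 3; do python3 -m handwheel '[[[0,0,0.0005,0,0,0,0],[0,0,0.001,0,0,0,0],[0,0,0.001,0,0,0,0]]]'; done | grep -E "pos|ft|clo"
```

```text
clock: 23.7
position: [0.5782, 0.0301, 0.1608]
ft_force: [-3.8, -1.1, 5.3]
clock: 24.08
position: [0.5782, 0.0301, 0.1599]
ft_force: [-1.7, -0.5, 7.1]
clock: 24.45
position: [0.5783, 0.0301, 0.159]
ft_force: [-1.8, 0.1, 7.2]
```

Contact came at z = 0.163 m and 5.5 N. After 4 mm of travel the force was only 7.2 N, with no stop reached. So the stud rested at about 3 mm, in its notch. Backing off straight up.

```bash
python3 -m handwheel '[[[0,0,-0.003,0,0,0,0],[0,0,-0.006,0,0,0,0],[0,0,-0.03,0,0,0,0],[0,0,-0.08,0,0,0,0],[0,0,-0.1,0,0,0,0],[0,0.04,-0.11,0,0,0,0],[-0.03,0.09,-0.11,0,0,0,0],[-0.08,0.13,-0.11,0,0,0,0]]]'
python3 -m handwheel '[[[-0.05,0.05,0,0,0,0,0],[-0.08,0.08,0,0,0,0,0],[-0.08,0.08,0,0,0,0,0],[-0.08,0.08,0,0,0,0,0]]]'
python3 - <<'E'
from h import *
t=manip.camera("top");cv2.imwrite("pics/t17.png",t)
t=manip.camera("scene");cv2.imwrite("pics/s17.png",t)
t=manip.camera("scene");cv2.imwrite("pics/s17a.png",cv2.resize(t[160:265,270:410],(800,600),interpolation=cv2.INTER_CUBIC))
E
```

```text
clock: 25.45
position: [0.5593, -0.1214, 0.2674]
ee_rot: [0.978, 0.211, -0.0, -0.0]
ft_force: [-0.5, -0.3, -0.7]
grip_width: -0.002
clock: 25.95
position: [0.5196, -0.225, 0.2681]
ee_rot: [0.978, 0.211, 0.0, -0.0]
ft_force: [0.7, 1.3, -0.5]
grip_width: 0.002
```

View pics/t17.png

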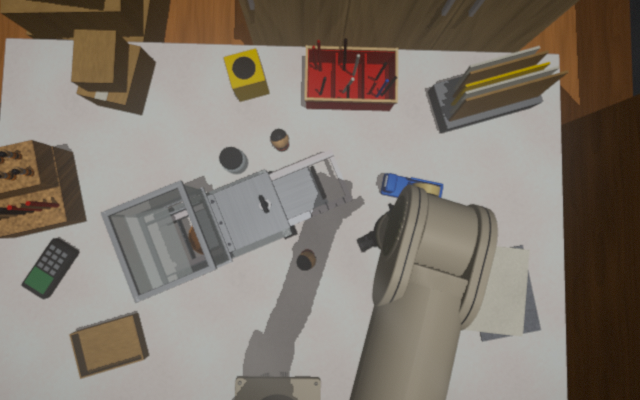

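View pics/s17a.png

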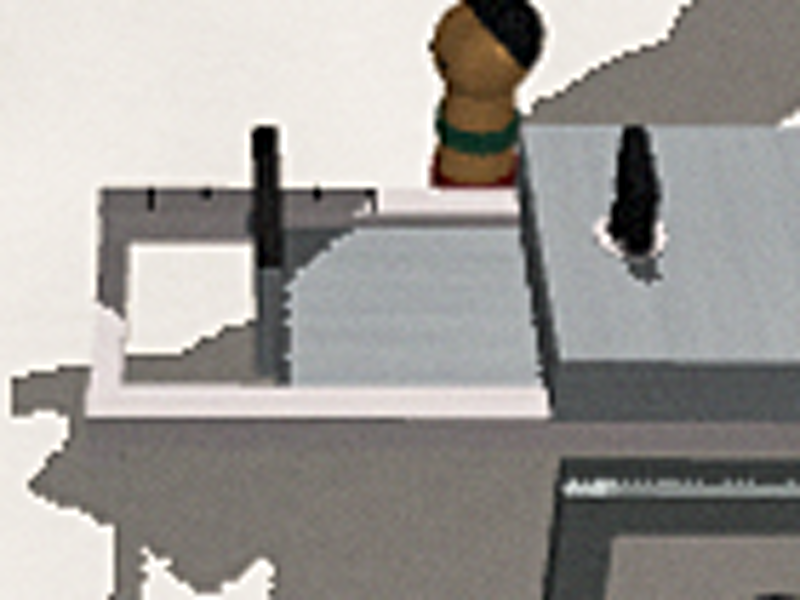

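```bash
python3 -c "
from workcell import manip
print(manip.hand_in())"
```

```text
the job is handed in; nothing more can be done
None
```

I pushed the wing stud in and turned it a quarter turn clockwise. I then gripped the gate lip, pulled the gate to half open, moved the hand clear and handed the job in at about 26 s. No verdict was reported.

**Last checks**
- **Gate:** in the close-up the pointer line runs straight into the middle mark, within about 1 mm. In the last scene picture, taken just before hand-in, the gate had not moved.
- **Stud turn:** the hand turned about 1.58 rad. In the top picture the released wing is crosswise, parallel to the gate lip.
- **Stud locked:** the camera estimate was inconclusive, falling between the 3 mm locked and 5 mm not-locked heights. I pressed lightly on the wing with the shut fingers to decide. Contact came at about 5.5 N, and it still had not reached its stop after 4 mm of travel, at 7.2 N. That means it had rested at about 3 mm, in its notch. I did not repeat the test after letting go.
- **Bystanders:** the dolls, jar and tape dispenser look unmoved. The bowl shows through the open gate. The arm hid the stapler in the last top picture, but I never came near it. The hand was clear of everything, about 0.27 m up.

**Disagreement:** the shut fingertips met the wing about 25 mm lower in TCP height than the tool description implies. The hand therefore held the wing and the lip only near their top edges, but neither slipped.

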